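# Set the bench magnifier over the mineral sample

### The job

Swing the bench magnifier's arm round so that its round lens is centred above the shallow white dish with the stones in it (not the deep mortar), and set the tilted lens level. Don't shift the dish.

Things in the scene. Friction and masses are not known exactly. Their poses are not given: they have to be found in the camera images.
- grip (a point): Black upright knob (22 mm diameter, 30 mm tall, top 216 mm above the bench) on the magnifier's stiff grey swivel arm (top 177 mm, 18 mm wide); point: knob centre, 201 mm up. Frame turns with the arm: z up, -x points along it to the lens. Post (swivel axis): 85 mm towards +x. Lens centre: 75 mm towards -x, where the arm forks 140 mm wide. Moves under 6 N, swings 1.2 rad each way, stays put.
- lens (a point): Centre of the lens, on its tilt axis, always 170 mm above the bench and 160 mm from the post axis. Glass disc in a white rim, 52 mm outer radius, 12 mm thick. A flat white tab, 26 mm wide and 8 mm thick, sticks out on the side away from the post and ends 80 mm from the centre. Frame tilts with the lens: z its normal (up when level), -x towards the tab, y the tilt axis (level, across the arm).
- lens_head (a joint): Tilt of the lens, rad: 0 = level, positive = tab raised (range -0.7 to 1.0). Starts at 0.45 to 0.8. A stiff hinge: turns when the tab is pressed down with about 2 N, stays where it is left, and has no stop at level.
- dish_centre (a point): Loose shallow white dish, 90 mm across, 18 mm tall, with two grey stones fixed in it (up to 23 mm above the bench); point on its axis half-way up, 9 mm above the bench. It stands within 15 mm of the circle that the lens swings on, to the left or right of the arm; on the other side is a deep white mortar, 106 mm across, 66 mm tall, not the target.
There are look-alikes about, which are no part of the job. Of the things shaped like the part that bears dish_centre, the white one is meant.

How it is judged:
By the outcome, as a careful person would: the job done as asked, in the order asked, and still so for the second after the job is handed in, with the robot touching nothing.
It also fails if it takes over 37 s, if anything falls off the work surface, if the arm or the gripper's body presses on something with over 40 N, if the wrist force passes 120 N, or if a joint passes its speed limit or range.

### The arm

A 6-joint arm with a two-finger parallel gripper is mounted at the origin on the work surface. World frame = base frame: x ahead of the robot, y to its left, z up, the work surface at z = 0. Lengths are in m, angles in rad, forces in N, time in s.
With the tool pointing down it reaches from about 0.325 to 0.9 m from the base axis. Payload 6.1 kg.
Tool frame: the origin (TCP) lies midway between the tips of the shut fingers; the grasp point (between the pads) lies 19 mm behind it; z points along the fingers, y is the line along which they close (so a half turn about z gives the same grasp; the last joint's range is limited). The gripper opens to 85 mm and grips with 20 to 120 N. Pads are 22 mm wide; open, the fingers measure 114 mm over their backs; the gripper's body (76 mm by 85 mm) begins 54 mm behind the grasp point. The pads swing forward as they close: fully open they stand 13 mm farther back than shut.
Start: joints at [1.034, 0.22, 1.526, -0, 1.395, -0.126], TCP at [0.25, 0.573, 0.231] pointing down, gripper open.
Joint ranges: [-2.98, 2.98], [-0.91, 2.08], [0.09, 2.57], [-1.24, 4.39], [0.2, 2.65], [-2.68, 2.68]. Speed limits (rad/s): [2.57, 2.57, 3.01, 3.14, 3.14, 3.14].

### API

Orientations are given as [roll, pitch, yaw] about the fixed x, y, z axes, in that order (R = Rz(yaw) Ry(pitch) Rx(roll)).
In Python, from plant import movep, move_l, set_joints, gripper_to, hold, inverse_kinematics, observe, get_image, get_calibration, Unreachable, job_done gives the robot as it stands. Calls block until the motion is done:
- movep(position, orientation): joint-space move of the TCP to a pose.
- move_l(position, feed=0.15, rotation=None, max_force=None): straight line of the TCP; rotation=None keeps the orientation; feed is the mean speed in m/s. With max_force (N) it stops when the force on the tool has changed by that much, and returns True; else False.
- set_joints(angles): joint-space move.
- gripper_to(opening, f_grip=None): finger opening in m; f_grip is the grip in N (None keeps the last); returns when the fingers have stopped.
- hold(seconds).
- inverse_kinematics(position, orientation): joint angles nearest the present ones, or None.
- observe(): the state.
- get_image(name): name is "scene" or "top"; returns (picture, depth): 400x640x3 uint8, red, green, blue; 400x640 float32, m along the optical axis (not along the pixel's ray), 0 where there is no reading.
- get_calibration(name): a dict with "intrinsics" (3x3 intrinsics, pixels), "world_from_camera" (4x4, takes a point from camera to world coordinates). Camera axes: x right, y down, z forward; pixel columns grow to the right and rows downward; lengths in m; the calibration is good to about 2 mm. A picture is of the moment at which its call begins. get_calibration takes no time and is no camera call.
A pose or a line that the arm cannot do raises Unreachable and nothing moves.
- job_done(): hands the job in; it is judged then, once.
The state is a dict: "time_s": time; "q": joint angles; "joint_velocities": joint speeds; "joint_torque": joint torques, N m; "eef_pos": TCP position; "tcp_rot": TCP orientation; "ft_force": force on the tool from outside, world axes, zero at the start; "torque": the same for the moment, N m; "opening": finger opening in m; "grasp_force": force on a finger pad.
Only numpy, scipy, OpenCV 4.12 (cv2) and the standard library are available. Lean on these libraries where they do the work, as an engineer would, in place of code of your own. Each camera call takes 0.05 s, during which the arm holds its last target. There are 200 camera calls.

## Working session

There is one attempt and no reset: what is moved stays moved. The work goes in short steps, each a Python script; the robot and the scene stay as the last script left them, time stands still between calls to the robot, and variables do not carry over. Pictures are saved under pics/ and viewed, at most 10 in all, crops included, and the job is handed in when it is done.

```bash
ls; mkdir -p pics
cat > h.py <<'E'
import numpy as np, cv2
from plant import *
def snap(name,fn):
    p,d=get_image(name); cv2.imwrite(f'pics/{fn}.png',p[:,:,::-1]); np.savez(f'pics/{fn}.npz',p=p,d=d); return p,d
def cloud(name,d):
    c=get_calibration(name);K=np.array(c["intrinsics"]);T=np.array(c["world_from_camera"])
    v,u=np.mgrid[0:400,0:640]
    P=np.stack([(u-K[0,2])/K[0,0]*d,(v-K[1,2])/K[1,1]*d,d],-1)
    return P@T[:3,:3].T+T[:3,3]
E
python3 - <<'E'
from h import *
a,_=snap('scene','s0');b,_=snap('top','t0')
for n in('scene','top'):print(get_calibration(n)["world_from_camera"])
print(observe()['time_s'])
E
```

```text
pics
[[-0.22756922  0.59769212 -0.76874988  1.09398845]
 [ 0.97366743  0.12867086 -0.18819017  0.19919808]
 [-0.01356407 -0.79133301 -0.61123488  0.553436  ]
 [ 0.          0.          0.          1.        ]]
[[ 0.00923316 -0.99597803  0.08912072  0.52557031]
 [-0.99896665 -0.00522095  0.04514845  0.07153358]
 [-0.04450157 -0.08944549 -0.99499704  0.93711602]
 [ 0.          0.          0.          1.        ]]
0.1
```

View pics/t0.png

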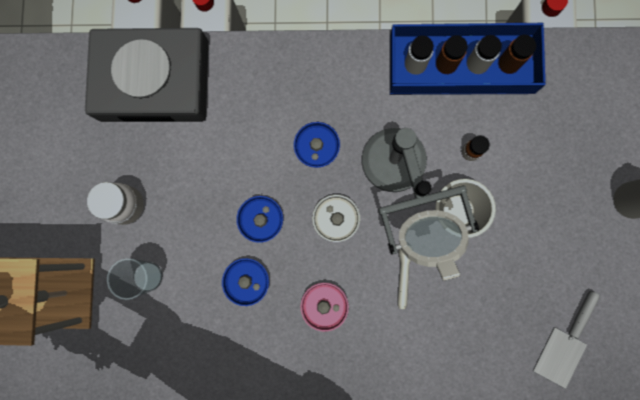

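View pics/s0.png

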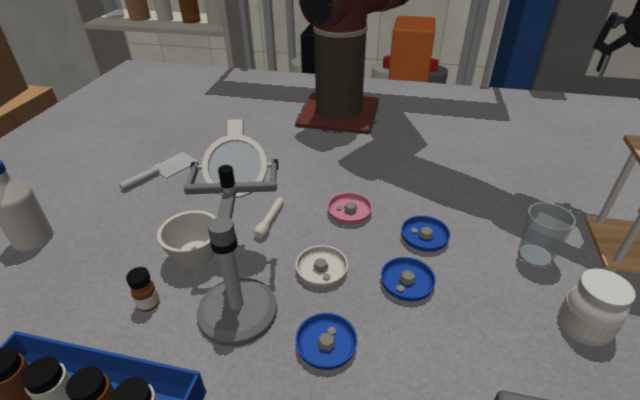

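The top view shows the white dish at about (336,218), the mortar at (466,208), the knob at (423,187) and the lens at about (433,238) with its tab towards the robot. The blue and pink dishes are decoys.

Run:
```python
from h import *
z=np.load('pics/t0.npz');p,d=z['p'],z['d'];P=cloud('top',d)
cv2.imwrite('pics/t0c.png',cv2.resize(p[110:310,290:510,::-1],None,fx=3.5,fy=3,interpolation=cv2.INTER_CUBIC) if 0 else cv2.resize(p[120:310,290:510,::-1],None,fx=3,fy=3,interpolation=cv2.INTER_CUBIC))
for u,v in[(423,187),(423,184),(405,140),(405,133),(433,238),(448,268),(336,218),(350,215),(300,180),(410,255)]:print((u,v),P[v,u].round(4))
# knob: depth z in .205-.225
m=(abs(P[...,2]-.216)<.006);m[:170]=0;m[205:]=0;m[:,:405]=0;m[:,440:]=0
print('knob',m.sum(),P[m].mean(0),P[m].min(0),P[m].max(0))
# post top region
m=np.zeros_like(m);m[120:175,385:425]=1;m&=P[...,2]>.15
print('post',m.sum(),P[m].max(0),P[m].min(0))
# dish by colour
hsv=cv2.cvtColor(p,cv2.COLOR_RGB2HSV)
for nm,(a,b,c,e) in dict(dish=(190,245,308,364)).items():
    m=np.zeros_like(m);m[a:b,c:e]=1;m&=(P[...,2]>.008)&(P[...,2]<.03)
    Q=P[m];c2=np.float32(Q[:,:2]);print(nm,m.sum(),cv2.minEnclosingCircle(c2),Q[:,2].max())
# lens tab/rim plane
m=np.zeros_like(m);m[208:285,392:470]=1;m&=(P[...,2]>.1)&(hsv[...,1]<60)
v,u=np.nonzero(m);print(len(v),u.min(),u.max(),v.min(),v.max(),P[m].min(0),P[m].max(0))
```

```text
(423, 187) [ 0.6261 -0.0481  0.2145]
(423, 184) [ 0.6306 -0.0482  0.2143]
(405, 140) [ 0.7044 -0.0262  0.1831]
(405, 133) [ 0.715 -0.026  0.185]
(433, 238) [ 0.5524 -0.0698  0.1718]
(448, 268) [ 0.5075 -0.0826  0.2165]
(336, 218) [0.5937 0.0826 0.023 ]
(350, 215) [0.6009 0.0561 0.005 ]
(300, 180) [0.6686 0.153  0.0025]
(410, 255) [ 0.5258 -0.0313  0.1929]
knob 169 [ 0.62594597 -0.04866172  0.21530716] [ 0.6156796  -0.05852649  0.21049539] [ 0.63682509 -0.0384552   0.21812653]
post 794 [0.72363344 0.07153358 0.93711602] [ 0.52557031 -0.05066535  0.15023524]
dish 557 ((0.5945958495140076, 0.08375149220228195), 0.04490070417523384) 0.029294696139721577
3633 392 469 208 284 [ 0.49022074 -0.12616257  0.1388501 ] [0.59935002 0.07153358 0.93711602]
```

View pics/t0c.png

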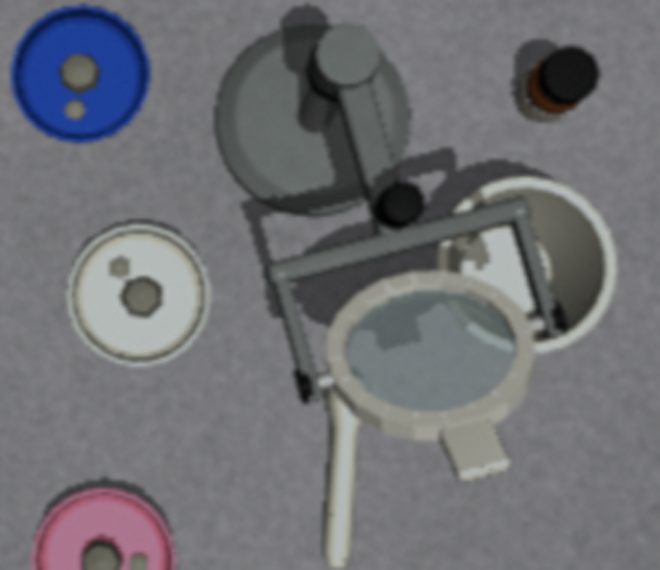

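The crop shows the post top at (406,138), the knob at (423,187) and the tab at about (448,268), tilted up. The dish comes out at (0.5945, 0.0835) with a 45 mm radius, which matches. The knob-to-post distance is 84 mm, also as expected. Next I grasp the knob across the arm and swing.

```bash
cat >> h.py <<'E'
post=np.array([.7083,-.0277]); dish=np.array([.5945,.0837])
def arm(phi,r): # phi: heading of knob->post
    return post-r*np.array([np.cos(phi),np.sin(phi)])
E
python3 - <<'E'
from h import *
k=np.array([.626,-.0487]);e=post-k;f0=np.arctan2(e[1],e[0]);e=post-dish;f1=np.arctan2(e[1],e[0])
print(f0,f1,np.linalg.norm(post-k),np.linalg.norm(e),observe()['tcp_rot'])
for off in(0,np.pi):
  for f in(f0,f1):
    print(off,f,inverse_kinematics([*arm(f,.085),.19],[np.pi,0,f+off]),inverse_kinematics([*arm(f,.23),.25],[np.pi,0,f+off]))
E
```

```text
0.24983299392853953 -0.7747413732306152 0.08493697663562087 0.15924948979510106 [-3.13985233e+00 -1.72763583e-04  2.73081876e+00]
0 0.24983299392853953 [-2.03193566e-01  2.57473801e-01  1.56131053e+00 -4.44089210e-16
  1.32280832e+00  1.11776977e+00] [-3.32669981e-01 -1.13576398e-01  1.83903943e+00 -4.44089210e-16
  1.41612962e+00  9.88293352e-01]
0 -0.7747413732306152 [-7.25254466e-02  3.04913505e-01  1.50343222e+00 -4.44089210e-16
  1.33324693e+00  2.27301225e+00] [ 9.93205452e-02  5.32578293e-02  1.67608695e+00 -4.44089210e-16
  1.41224787e+00  2.44485825e+00]
3.141592653589793 0.24983299392853953 [-0.20319357  0.2574738   1.56131053  0.          1.32280832 -2.02382289] [-0.33266998 -0.1135764   1.83903943  0.          1.41612962 -2.1532993 ]
3.141592653589793 -0.7747413732306152 [-0.07252545  0.3049135   1.50343222  0.          1.33324693 -0.8685804 ] [ 0.09932055  0.05325783  1.67608695  0.          1.41224787 -0.69673441]
```

Run:
```python
from h import *
f0,f1=.2498,-.7747;pi=np.pi
k=[.626,-.0487]
movep([*k,.26],[pi,0,f0+pi])
move_l([*k,.188],feed=.1,max_force=8)
print(observe()['eef_pos'])
gripper_to(0.015,20)
o=observe();print(o['opening'],o['grasp_force'],o['ft_force'],o['time_s'])
for f in np.linspace(f0,f1,9)[1:]:
    move_l([*arm(f,.085),.188],feed=.06,rotation=[pi,0,f+pi])
    print(np.round(observe()['ft_force'],1))
o=observe();print(o['eef_pos'],o['opening'],o['time_s'])
gripper_to(.05)
move_l([*arm(f1,.085),.26],feed=.2)
# step aside to clear the views
movep([.5,-.2,.35],[pi,0,f1+pi])
p,d=snap('top','t1');snap('scene','s1');print(observe()['time_s'])
P=cloud('top',d)
m=(abs(P[...,2]-.216)<.006)&(np.hypot(P[...,0]-arm(f1,.085)[0],P[...,1]-arm(f1,.085)[1])<.03)
print('knob',m.sum(),P[m].mean(0),arm(f1,.085))
cv2.imwrite('pics/t1c.png',cv2.resize(p[110:310,250:450,::-1],None,fx=3,fy=3,interpolation=cv2.INTER_CUBIC))
```

```text
[ 0.62649878 -0.04877567  0.18874787]
0.021262424905496624 21.36126548051834 [ 0.44134397 -1.70118067  2.31664552] 4.1417
[-1.  -0.1  3. ]
[0.6 0.2 3.1]
[ 0.3 -0.1  4.9]
[-0.7  0.2  5. ]
[-1.8  0.1  5.3]
[-1.9  0.4  4.9]
[-1.7  1.   5.8]
[-2.2  0.8  6.2]
[0.64749888 0.03224418 0.18837849] 0.020751531998916845 6.8083
8.925
knob 164 [0.64646603 0.03246353 0.21522141] [0.64755637 0.03175765]
```

View pics/t1c.png

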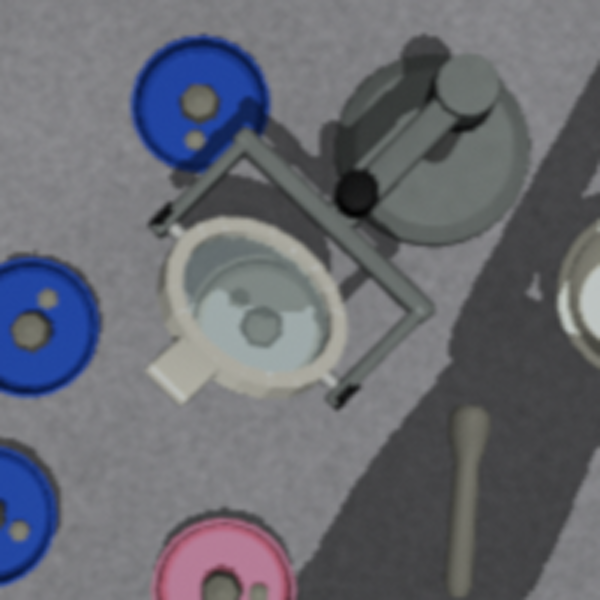

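The swing worked: the lens now sits over the white dish, with its hinge pins at crop (175,230) and (330,380) and the tab pointing to the lower left. I'll measure the lens centre and tilt before levelling.

Run:
```python
from h import *
c=get_calibration('top');K=np.array(c["intrinsics"]);T=np.array(c["world_from_camera"])
def ray(u,v,z):
    r=T[:3,:3]@np.linalg.inv(K)@[u,v,1];return (T[:3,3]+r*(z-T[2,3])/r[2])[:2]
def full(x,y):return 250+(x-1)/3,110+(y-1)/3
a,b=ray(*full(175,230),.17),ray(*full(330,380),.17)
print('pins',a,b,np.linalg.norm(a-b),(a+b)/2)
print('fork ends',(ray(*full(158,222),.17)+ray(*full(343,393),.17))/2,'post',ray(*full(467,85),.185))
z=np.load('pics/t1.npz');P=cloud('top',z['d']);p=z['p']
L=(a+b)/2;m=(np.hypot(P[...,0]-dish[0],P[...,1]-dish[1])<.09)&(P[...,2]>.12)&(p.min(2)>110)
Q=P[m]
# keep off the fork: radial coord
f=-.7747;w=-np.array([np.cos(f),np.sin(f)]);t=np.array([-w[1],w[0]])
s=(Q[:,:2]-dish)@w;y=(Q[:,:2]-dish)@t
k=abs(y)<.05;A=np.c_[s[k],np.ones(k.sum())];co,*_=np.linalg.lstsq(A,Q[k,2],rcond=None)
print('slope tilt',np.arctan(co[0]),co[1],k.sum(),'rng s',s.min(),s.max(),'tab y',y[s>.04].mean(),'zmax',Q[:,2].max(), 'y rim',y[abs(s)<.02].min(),y[abs(s)<.02].max())
m=(np.hypot(P[...,0]-dish[0],P[...,1]-dish[1])<.08)&(P[...,2]<.035)&(P[...,2]>.012);print('dish(part.)',P[m].mean(0))
for f in (f,):
  for th in(.9,.5,0):
    r=.068;q=arm(f,.16+r*np.cos(th)-.004*np.sin(th));print(inverse_kinematics([*q,.174+r*np.sin(th)],[np.pi,0,f+np.pi]))
```

```text
pins [0.63284741 0.12554404] [0.55414117 0.04357757] 0.11363615650830859 [0.59349429 0.0845608 ]
fork ends [0.5922574  0.08571158] post [ 0.70707887 -0.02647061]
slope tilt 0.6788852037972017 0.17314755674476093 2617 rng s -0.05901140836886077 0.06488493538731657 tab y 0.039189439693184794 zmax 0.9371160238262196 y rim -0.05883725366594024 0.06127945583725183
dish(part.) [nan nan nan]
[ 0.05799888  0.10908131  1.65966531  0.          1.37284603 -0.73809745]
[ 0.08259533  0.10027082  1.70868564  0.          1.3326362  -0.71350099]
[ 0.09654906  0.11643476  1.75455273  0.          1.27060516 -0.69954726]<stdin>:17: RuntimeWarning: Mean of empty slice.
  ret = um.true_divide(
```

Lens centre is at (0.5935, 0.0846), about 1.3 mm from the dish axis, and the tilt is about 0.68 rad. Next I press the tab down along its arc with the fingers shut.

Run:
```python
from h import *
f=-.7747;pi=np.pi;R=[pi,0,f+pi];r=.068
def tp(th):
    return [*(arm(f,.16+r*np.cos(th)-.004*np.sin(th))),.170+r*np.sin(th)+.004*np.cos(th)]
gripper_to(0.0)
q=tp(.95);movep([q[0],q[1],.30],R);move_l(q,feed=.15,rotation=R)
for th in [.8,.68,.56,.45,.34,.22,.1,0]:
    hit=move_l(tp(th),feed=.04,max_force=25)
    o=observe();print(th,hit,np.round(o['ft_force'],1),np.round(o['eef_pos']-np.array(tp(th)),4))
e=np.array(o['eef_pos'])-tp(0);q=tp(0);move_l([q[0],q[1],q[2]-e[2]],feed=.02,max_force=25);hold(.2)
o=observe();print(o['eef_pos'],o['ft_force'])
move_l([q[0],q[1],.26],feed=.1);movep([.5,-.2,.35],R)
p,d=snap('top','t2');ps,_=snap('scene','s2');print(observe()['time_s'])
P=cloud('top',d);w=-np.array([np.cos(f),np.sin(f)]);t=np.array([-w[1],w[0]])
s=(P[...,:2]-dish)@w;y=(P[...,:2]-dish)@t
m=(d>0)&(abs(y)<.05)&(s>-.05)&(s<.078)&(P[...,2]>.12)&(P[...,2]<.22)
co=np.polyfit(s[m],P[m][:,2],1);print('slope',co,m.sum(),'s max',s[m].max())
m=(d>0)&(abs(y)<.009)&(s>.056)&(s<.076)&(P[...,2]>.12);print('tab z',np.median(P[m][:,2]))
cv2.imwrite('pics/t2c.png',np.hstack([cv2.resize(p[110:310,270:410,::-1],(420,600),interpolation=cv2.INTER_CUBIC),cv2.resize(ps[130:330,240:366,::-1],(378,600),interpolation=cv2.INTER_CUBIC)]))
```

```text
0.8 False [-0.7  0.1 -0.2] [-0.0001  0.0003  0.0002]
0.68 False [-0.6 -0.3 -0.8] [-0.0004  0.0002 -0.0003]
0.56 False [ 0.6 -0.5  1. ] [-0.0005  0.0002 -0.0005]
0.45 False [-0.9 -0.8  0.7] [-0.0004  0.0002 -0.0005]
0.34 False [-0.   0.3 -0.6] [-0.0004  0.0002 -0.0005]
0.22 False [-0.6  0.3  0.1] [-0.0004  0.0001 -0.0005]
0.1 False [ 0.4 -0.4 -0.4] [-0.0004  0.0001 -0.0005]
0 False [-0.2 -0.5 -0.7] [-0.0003  0.     -0.0005]
[0.54537817 0.13177438 0.17454733] [-0.38370934  0.48885265  0.51428423]
17.0
slope [-0.01039517  0.17323234] 3685 s max 0.07752539346080964
tab z 0.1730462091940333
```

View pics/t2c.png

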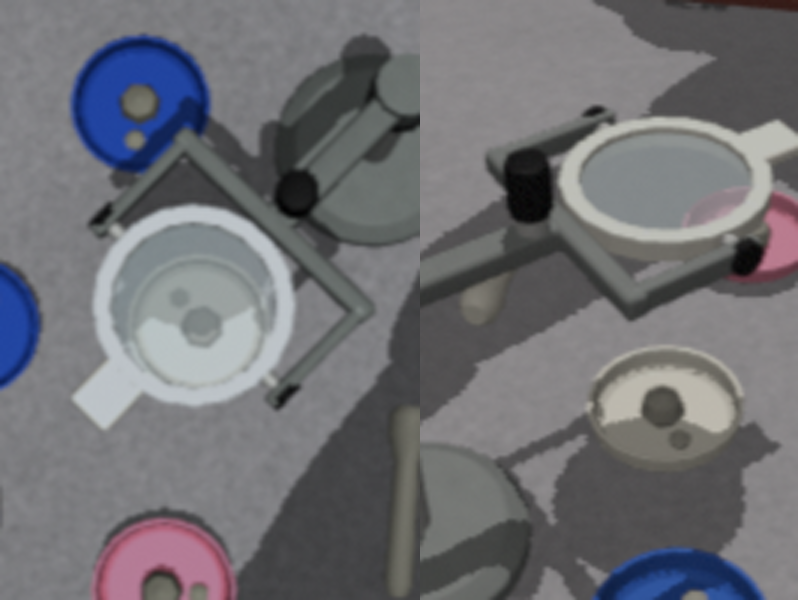

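The lens now looks level: the rim is round in the top view at crop (194,305), centred over the dish. The fitted slope is 0.01 rad and the tab height is 0.173 m. The dish hasn't moved and the robot is clear.

```bash
python3 -c "
from plant import *
print(job_done())"
```

```text
the job is handed in; nothing more can be done
None
```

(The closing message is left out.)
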